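# Brush the scrap off a die bed in a clock repair shop

## Robot

A 6-joint arm with a two-finger parallel gripper is mounted at the origin on the work surface. World frame = base frame: x ahead of the robot, y to its left, z up, the work surface at z = 0. Lengths are in m, angles in rad, forces in N, time in s.
With the tool pointing down it reaches from about 0.375 to 0.925 m from the base axis. Payload 5.7 kg.
Tool frame: the origin (TCP) lies midway between the tips of the shut fingers; the grasp point (between the pads) lies 19 mm behind it; z points along the fingers, y is the line along which they close (so a half turn about z gives the same grasp; the last joint's range is limited). The gripper opens to 88 mm and grips with 3 to 60 N. Pads are 20 mm wide; open, the fingers measure 115 mm over their backs; the gripper's body (75 mm by 178 mm) begins 61 mm behind the grasp point.
Start: joints at [1.088, 0.359, 1.51, -0, 1.272, -0.115], TCP at [0.216, 0.56, 0.223] pointing down, gripper open.
Joint ranges: [-2.97, 2.97], [-1.01, 2.36], [0.21, 2.38], [-0.96, 4.11], [0.2, 2.71], [-2.98, 2.98]. Speed limits (rad/s): [2.39, 2.39, 3.14, 3.14, 3.14, 3.14].

## Interface

Orientations are given as a unit quaternion [x, y, z, w].
In Python, from bench import move_ptp, servo_line, goto_joints, move_gripper, sleep, inverse_kinematics, capture, PlanningError, close_job, spot_in, silhouettes, current_clock, current_joint_pos, current_qvel, current_joint_torque, current_position, current_orientation, current_force, current_torque, current_finger_gap, current_grip_force gives the robot as it stands. Calls block until the motion is done:
- move_ptp(position, orientation): joint-space move of the TCP to a pose.
- servo_line(position, orientation=None, rate=0.15, contact_N=None): straight line of the TCP; orientation=None keeps the orientation; rate is the mean speed in m/s. With contact_N (N) it stops when the force on the tool has changed by that much, and returns True; else False.
- goto_joints(angles): joint-space move.
- move_gripper(opening): finger opening in m; the grip force is fixed at half the most; returns when the fingers have stopped.
- sleep(seconds).
- inverse_kinematics(position, orientation): joint angles nearest the present ones, or None.
- capture(name): name is "scene" or "top"; returns a dict with "image" (480x640x3 uint8, blue, green, red), "range_z" (480x640 float32, m along the optical axis (not along the pixel's ray), 0 where there is no reading), "intrinsics" (3x3 intrinsics, pixels), "R" (3x3) and "t" (3): a world point X has camera coordinates R X + t. Camera axes: x right, y down, z forward; pixel columns grow to the right and rows downward; lengths in m; the calibration is good to about 2 mm. A picture is of the moment at which its call begins.
A pose or a line that the arm cannot do raises PlanningError and nothing moves.
- close_job(): hands the job in; it is judged then, once.
Trained networks look in the newest picture that a camera, given by its name, has taken for a name from the list of things; names that differ only in an ending like _2 or _b are one class to them, and where a whole thing is asked for, a point or a joint stands for the part that bears it (a point fixed in the world has none). Each returns a list of dicts, best first, with "conf" (0 to 1); they miss things now and then, are a little off and sometimes report something else, mostly with a low value. They report only what shows in the picture. A call takes as long as a camera call. They do not tell look-alikes from the thing itself.
- spot_in(camera, query): "xy" ([column, row] in pixels, amid what is visible of it).
- silhouettes(camera, query): "region" (480x640 bool, what is visible of it) and "xy" ([column, row] in pixels, amid what is visible of it).
Readings, each from a call of its own:
- current_clock(): time.
- current_joint_pos(): joint angles.
- current_qvel(): joint speeds.
- current_joint_torque(): joint torques, N m.
- current_position(): TCP position.
- current_orientation(): TCP orientation.
- current_force(): force on the tool from outside, world axes, zero at the start.
- current_torque(): the same for the moment, N m.
- current_finger_gap(): finger opening in m.
- current_grip_force(): force on a finger pad.
Only numpy, scipy, OpenCV 4.12 (cv2) and the standard library are available. Lean on these libraries where they do the work, as an engineer would, in place of code of your own. Each camera call takes 0.05 s, during which the arm holds its last target. There are 200 camera calls.

## Task

Pick up the wooden-handled bench brush with the black bristles and sweep both pieces of scrap, the brass angle and the copper slug, along the steel die bed and off its open edge into the blue catch tray. Touch the scrap only with the brush, and when both pieces lie in the tray, stand the brush upright on its bristles on the bench again and let go of it.

Things in the scene. Friction and masses are not known exactly. Their poses are not given: they have to be found in the camera images.
- die_bed: Fixed steel die bed + blue tray. Origin: bench level, mid of the edge where they meet; own axes, z up, mm. Bed y 0..175, x -85..85, flat top z 30 (grey discs flush); side rails along y at |x| 67..79, top z 40; channel open at both ends. Brass posts 16 wide at x +-73, y 160, top z 70. Open tray y -115..0, x -85..85, walls 4 thick, 22 high. Sweep along -y: scrap pushed past y=0 drops in.
- brush_grip (a point): Loose brush, 180 g, upright on stiff unbending bristles, left or right of the bed. Point: centre of its pale wood handle, 80 mm above the bristle tips. Handle 40 (x) x 24 (y) mm, 50 to 110 above the tips: grasp from above across the 24. Black bristles 100 (x) x 36 (y) x 36 mm under a brown back 104 x 40 x 14. It sweeps along its y; z up; ends alike. The grey block with blue handle is not it.
- angle_scrap_mid (a point): Loose brass offcut of angle bar, 28 x 20 mm in plan, 18 mm tall at its upright leg, about 50 g, lying on the die bed. This point is half-way up, at its middle in plan.
- slug_scrap_mid (a point): Loose copper punch slug, a disc 22 mm across and 15 mm tall, about 50 g, standing flat on the die bed. This point is its centre.
Not all that is in view belongs to the job. What is shaped like the part that bears angle_scrap_mid but green or purple is not meant.

How it is judged:
On the way, in this order (a step that is already met when the one before it is completed fails the run):
1. the brush is held in the fingers and lifted at least 20 mm off the bench (contact force between the fingers and brush above 1 N and height (world z) of brush_grip above 0.1 m), for 0.2 s.
2. both scrap pieces lie in the catch tray while the brush is still held (x of angle_scrap_mid in the frame of die_bed between -0.082 and 0.082 m and y of angle_scrap_mid in the frame of die_bed between -0.113 and 0 m and z of each of angle_scrap_mid, slug_scrap_mid in the frame of die_bed below 0.028 m and x of slug_scrap_mid in the frame of die_bed between -0.082 and 0.082 m and y of slug_scrap_mid in the frame of die_bed between -0.113 and 0 m and contact force between the fingers and brush above 1 N), for 0.2 s.
At the end, for the whole second after the job is handed in: Both scrap pieces rest inside the catch tray (centres within the tray's outline and below 28 mm over the bench), and the brush stands released and at rest on its bristles on the bench, upright within 10 degrees, its handle point 70 to 90 mm above the bench (x of angle_scrap_mid in the frame of die_bed between -0.082 and 0.082 m and y of angle_scrap_mid in the frame of die_bed between -0.113 and 0 m and z of each of angle_scrap_mid, slug_scrap_mid in the frame of die_bed below 0.028 m and x of slug_scrap_mid in the frame of die_bed between -0.082 and 0.082 m and y of slug_scrap_mid in the frame of die_bed between -0.113 and 0 m and angle between brush_grip's own z axis and vertical below 0.17 rad and height (world z) of brush_grip between 0.07 and 0.09 m and linear speed of each of brush, angle_scrap, slug_scrap below 0.03 m/s); the robot touches nothing.
It fails at once if the robot's fingers or arm touch a scrap piece (contact force between any of the fingers, the arm and angle_scrap above 0.5 N or contact force between any of the fingers, the arm and slug_scrap above 0.5 N).
It also fails if it takes over 54 s, if anything falls off the work surface, if the arm or the gripper's body presses on something with over 40 N, if the wrist force passes 120 N, or if a joint passes its speed limit or range.

## Working session

There is one attempt and no reset: what is moved stays moved. The work goes in short steps, each a Python script; the robot and the scene stay as the last script left them, time stands still between calls to the robot, and variables do not carry over. Pictures are saved under pics/ and viewed, at most 10 in all, crops included, and the job is handed in when it is done.

```bash
mkdir -p pics; cat > h.py <<'E'
import numpy as np, cv2
from bench import *
def world(c,u,v,z=None):
    K=c["intrinsics"];d=np.linalg.inv(K)@[u,v,1];R,t=np.array(c["R"]),np.array(c["t"])
    o=-R.T@t;w=R.T@d
    if z is not None: return o+w*(z-o[2])/w[2]
    return o+w*c["range_z"][int(round(v)),int(round(u))]
def cloud(c):
    K=c["intrinsics"];v,u=np.mgrid[:480,:640];z=c["range_z"]
    p=np.stack([(u-K[0,2])*z/K[0,0],(v-K[1,2])*z/K[1,1],z],-1)
    return (p-np.array(c["t"]))@np.array(c["R"])
E
python3 - <<'E'
from h import *
for n in("scene","top"):
    c=capture(n);cv2.imwrite(f"pics/{n}1.png",c["image"])
    P=cloud(c)
    for q in("die_bed","brush_grip","angle_scrap_mid","slug_scrap_mid"):
        for s in silhouettes(n,q)[:5]:
            m=s["region"]&(c["range_z"]>0)
            print(n,q,round(s["conf"],2),np.round(s["xy"]),m.sum(),np.round(np.median(P[m],0),3) if m.any() else "", np.round(P[m][:,2].max(),3) if m.any() else"")
E
```

```text
scene die_bed 0.86 [313. 308.] 17480 [ 0.529 -0.05   0.029] 0.075
scene brush_grip 0.82 [210. 408.] 2799 [ 0.567 -0.287  0.052] 0.116
scene angle_scrap_mid 0.74 [419. 249.] 205 [0.563 0.172 0.011] 0.023
scene angle_scrap_mid 0.71 [325. 274.] 269 [0.499 0.006 0.041] 0.052
scene angle_scrap_mid 0.53 [284. 221.] 201 [0.347 0.073 0.01 ] 0.023
scene slug_scrap_mid 0.55 [338. 295.] 198 [ 0.55  -0.016  0.046] 0.05
top die_bed 0.68 [340. 219.] 16260 [ 0.52  -0.038  0.028] 0.072
top brush_grip 0.95 [483. 201.] 1837 [ 0.536 -0.273  0.05 ] 0.113
top angle_scrap_mid 0.78 [218. 197.] 200 [0.559 0.172 0.008] 0.021
top angle_scrap_mid 0.71 [275. 322.] 216 [0.343 0.068 0.008] 0.021
top angle_scrap_mid 0.59 [316. 231.] 200 [0.496 0.003 0.038] 0.05
top slug_scrap_mid 0.55 [328. 202.] 150 [ 0.545 -0.015  0.044] 0.048
```

View pics/top1.png

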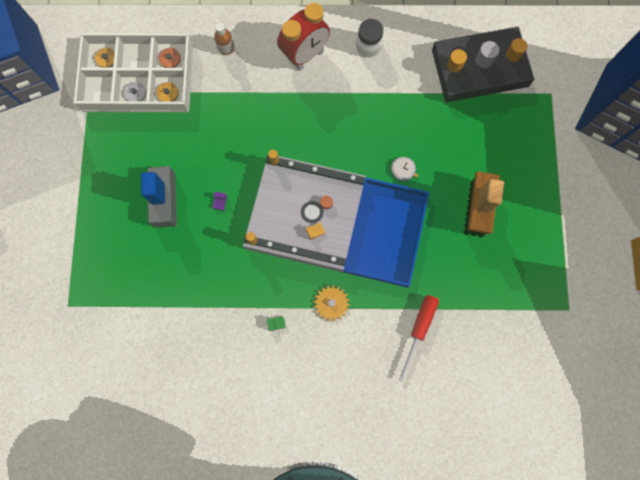

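View pics/scene1.png

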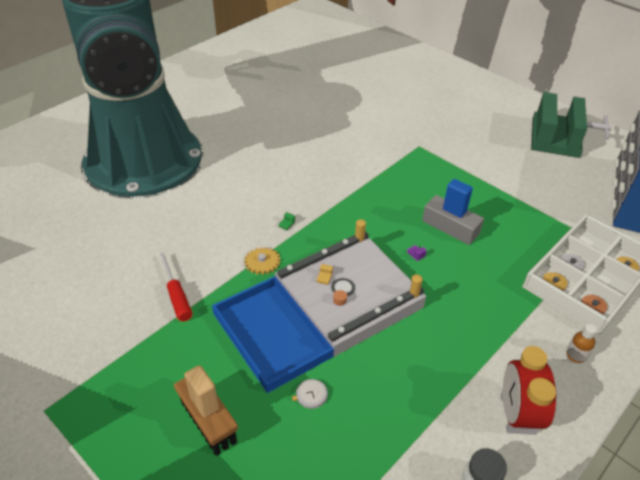

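Top view: brush candidates are the wood-handled one at (485,203) and the grey block with blue handle at (160,195). The first fits (wood handle, brown back, black bristles). Angle candidates are yellow at (316,231), green at (275,322) and purple at (219,201). The yellow one on the bed fits, and the slug is at (327,202). Next: measure poses and take one confirming crop.

```bash
python3 - <<'E'
from h import *
from scipy.optimize import least_squares
c=capture("top");im=c["image"]
cv2.imwrite("pics/crop.png",cv2.resize(im[140:300,230:520],None,fx=2.7,fy=2.7,interpolation=cv2.INTER_CUBIC))
P=cloud(c);ok=c["range_z"]>0
m=silhouettes("top","die_bed")[0]["region"]&ok
bed=m&(P[...,2]>.024)
for nm,mm in(("all",m),("bed",bed)):
    r=cv2.minAreaRect(P[mm][:,:2].astype(np.float32)*1000);print(nm,r)
post=m&(P[...,2]>.055);n,l,s,ce=cv2.connectedComponentsWithStats(post.astype(np.uint8))
for i in range(1,n): print("post",s[i,4],ce[i],P[l==i].mean(0).round(4))
a=P[m];print("z bed",np.median(a[a[:,2]>.02,2]))
b=silhouettes("top","brush_grip")[0]["region"]
b=cv2.dilate(b.astype(np.uint8),np.ones((5,5)))>0
b&=ok
back=b&(abs(P[...,2]-.047)<.006);hd=b&(P[...,2]>.1)
print("back",cv2.minAreaRect(P[back][:,:2].astype(np.float32)*1000),"handle",cv2.minAreaRect(P[hd][:,:2].astype(np.float32)*1000),P[hd].mean(0),np.median(P[back],0))
E
```

```text
all ((525.7462158203125, -35.09867858886719), (300.147705078125, 178.69627380371094), 76.81800842285156)
bed ((522.2789916992188, -33.88410949707031), (289.0851135253906, 170.4731903076172), 76.967529296875)
post 74 [272.90540541 155.62162162] [0.6195 0.0746 0.0663]
post 86 [250.73255814 236.75581395] [0.4792 0.1074 0.0673]
z bed 0.029503750176535802
back ((546.56396484375, -281.3955078125), (40.904441833496094, 104.39278411865234), 79.41004180908203) handle ((546.7682495117188, -281.2308654785156), (24.75436782836914, 40.22562789916992), 79.74221801757812) [ 0.54534369 -0.28007197  0.10817804] [ 0.52632894 -0.27364764  0.04889472]
```

View pics/crop.png

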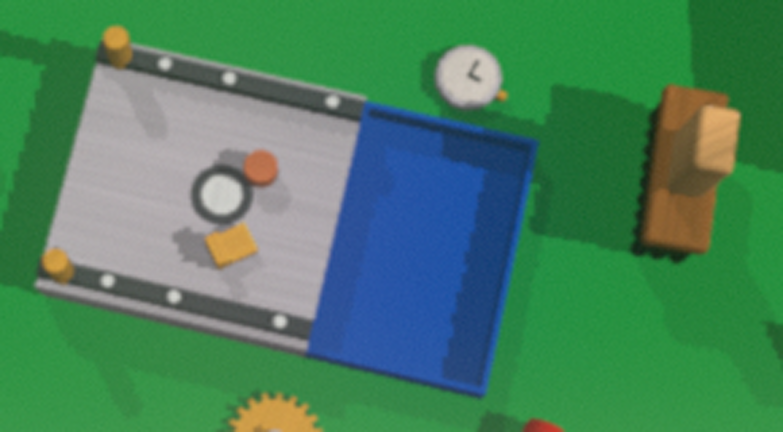

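The crop confirms the choices: wooden brush with black bristles at right, and brass angle and copper slug on the bed. Bed pose is yaw −13°, origin about (0.515, −0.064). Brush is at (0.5465, −0.281), yaw −10.4°. Now grasp and lift.

```bash
cat >> h.py <<'E'
from scipy.spatial.transform import Rotation as Ro
def quat(yaw):
    best=None
    for k in(0,180):
        q=(Ro.from_euler("z",yaw+k,degrees=True)*Ro.from_euler("x",180,degrees=True)).as_quat()
        j=inverse_kinematics([.53,-.1,.25],q)
        if j is not None and (best is None or abs(j[5])<best[0]): best=(abs(j[5]),q)
    return best[1]
YB=-13.0;O=np.array([.5147,-.064])
EX=np.array([np.cos(np.radians(YB)),np.sin(np.radians(YB))]);EY=np.array([-EX[1],EX[0]])
def B(x,y,z): return [*(O+x*EX+y*EY),z]
def Binv(p): d=np.array(p)[:2]-O; return np.round([d@EX,d@EY],4)
E
python3 - <<'E'
from h import *
q=quat(-10.4);g=[.5465,-.2812]
move_ptp([*g,.2],q)
servo_line([*g,.066],rate=.12,contact_N=8)
print(current_position(),current_clock())
move_gripper(0.0);print(current_finger_gap(),current_grip_force())
servo_line([*g,.18],rate=.12);sleep(.3)
print(current_finger_gap(),current_position(),current_joint_pos(),current_clock())
c=capture("top");P=cloud(c)
for qn in("angle_scrap_mid","slug_scrap_mid"):
    for s in silhouettes("top",qn):
        m=s["region"]&(c["range_z"]>0);print(qn,s["conf"],Binv(P[m].mean(0)),P[m].mean(0)[2])
c=capture("scene");cv2.imwrite("pics/lift.png",c["image"])
E
```

```text
[ 0.54709479 -0.28160941  0.06678055] 5.0833
0.02409067497101288 29.99622792005539
0.023961585211659156 [ 0.54628601 -0.28108074  0.17944015] [-5.87599624e-01  4.19500756e-01  1.52798070e+00  1.59033147e-05
  1.19503235e+00  1.16476251e+00] 7.4833
```

View pics/lift.png

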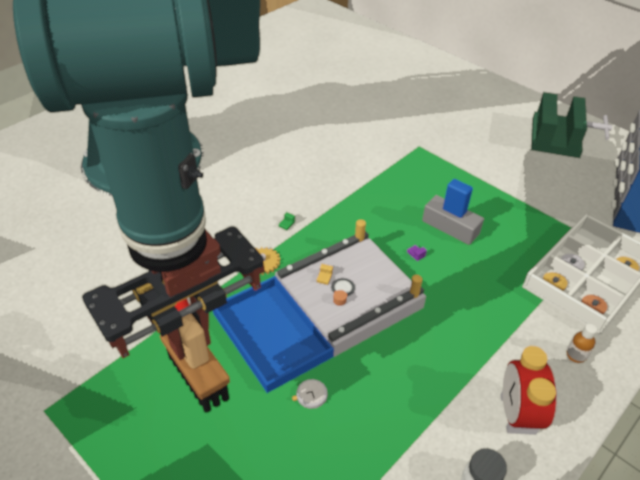

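The brush is held level (lift.png: brush at ~(195,365)) and the scrap is still at (325,273) and (340,297). Carry it over, lower behind the scrap and sweep.

```bash
python3 - <<'E'
from h import *
q=quat(YB);x=-.007
servo_line(B(x,.118,.18),q,rate=.15)
hit=servo_line(B(x,.118,.0955),rate=.05,contact_N=4)
z=current_position()[2];print("down",hit,z,current_force())
z=max(z,.0955)+.001 if hit else .097
servo_line(B(x,.118,z),rate=.03)
hit=servo_line(B(x,-.028,z),rate=.06,contact_N=25)
print("sweep",hit,Binv(current_position()),current_force(),current_finger_gap(),current_clock())
sleep(.3)
servo_line(B(x,-.028,.18),rate=.15)
servo_line(B(x,-.21,.18),rate=.2)
c=capture("top");P=cloud(c);cv2.imwrite("pics/swept.png",c["image"][120:330,200:520].repeat(2,0).repeat(2,1))
for cam in("top","scene"):
    c=capture(cam);P=cloud(c)
    for qn in("angle_scrap_mid","slug_scrap_mid"):
        for s in silhouettes(cam,qn):
            m=s["region"]&(c["range_z"]>0);print(cam,qn,s["conf"],Binv(P[m].mean(0)),P[m].mean(0)[2])
cv2.imwrite("pics/swept_s.png",c["image"])
print(current_clock())
E
```

```text
down True 0.09587219685285338 [-0.39837608  0.31016944  7.05899652]
sweep False [-0.007  -0.0278] [ 0.04242107 -0.77432452 -2.19243483] 0.023607901138023003 14.525
top angle_scrap_mid 0.65 [-0.0128  0.2397] 0.00998144334593269
top slug_scrap_mid 0.67 [ 0.0191 -0.0236] 0.022918723293458756
scene angle_scrap_mid 0.57 [-0.1951  0.0942] 0.012094184345251113
scene angle_scrap_mid 0.55 [-0.0226 -0.0214] 0.020926585592992875
scene angle_scrap_mid 0.5 [-0.0091  0.2415] 0.012435682728227669
scene slug_scrap_mid 0.61 [ 0.0242 -0.023 ] 0.02335483257115167
16.9417
```

View pics/swept_s.png

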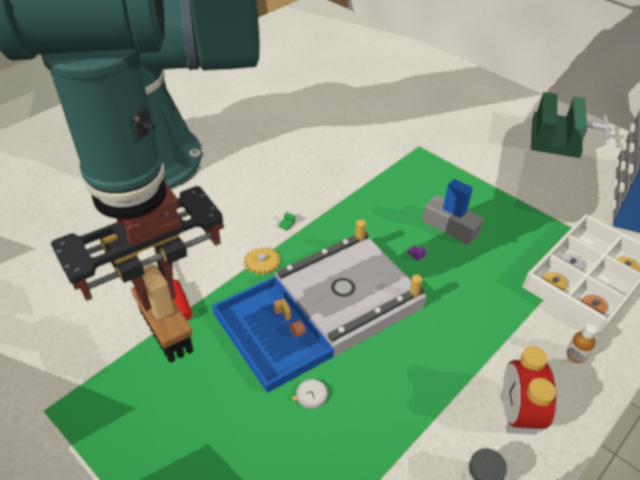

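Both pieces lie in the tray, at (284,309) and (297,328). Put the brush back where it stood.

```bash
python3 - <<'E'
from h import *
q=quat(-10.4);g=[.5465,-.2812]
servo_line([*g,.15],q,rate=.15)
servo_line([*g,.075],rate=.12)
print(servo_line([*g,.064],rate=.02,contact_N=4),current_position(),current_force())
sleep(.2);move_gripper(.07);sleep(.3)
servo_line([*g,.22],rate=.12);sleep(.5)
c=capture("top");P=cloud(c);b=silhouettes("top","brush_grip")
for s in b:
    m=s["region"]&(c["range_z"]>0);print(s["conf"],np.percentile(P[m][:,2],[50,99]))
c=capture("scene");cv2.imwrite("pics/end.png",c["image"]);print(current_clock(),current_finger_gap())
E
```

```text
True [ 0.54674277 -0.28129382  0.06578508] [0.71141338 0.61495796 4.61728261]
0.57 [0.0687868  0.11184666]
22.4167 0.06968471693561606
```

View pics/end.png

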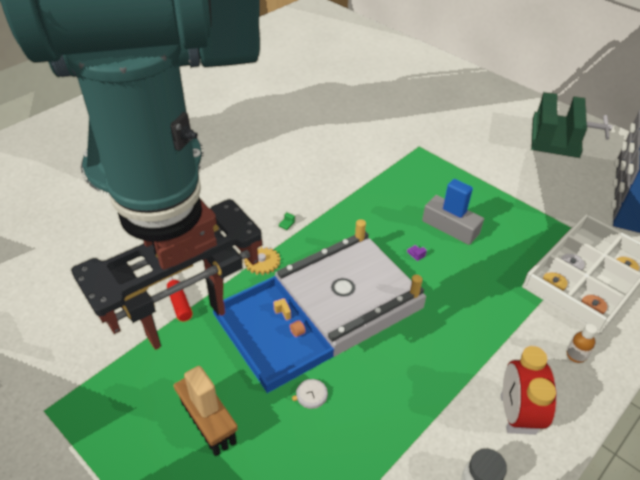

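The brush stands upright and free at (205,408), the scrap is in the tray and the gripper is clear. Handing in.

```bash
python3 -c "
from bench import *
print(close_job())"
```

```text
the job is handed in; nothing more can be done
None
```

The job is handed in (no verdict shown) at about 22 s of the 54 s limit: the last picture shows both scrap pieces in the blue tray and the brush standing upright, released, where it first stood.

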